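# Flip the stop down and butt the offcut against it

### The job

Get the thick wood offcut set up for marking on the stop board: first tip the parked flip stop over toward the robot until it snaps down across the board of its own accord, without forcing it. Then put the offcut flat on the board with a 70 mm side flush along the low fence and, holding it there, push its end lightly but definitely home against the rubber button of the stop for a moment, never ramming it. Leave it there, released, with the stop still down; where along the fence the stop is clamped must be found by sight or touch.

Things in the scene. Friction and masses are not known exactly. Their poses are not given: they have to be found in the camera images.
- stop_board: Fixed plywood stop board, 150 (x) x 240 (y) x 12 mm. Origin: centre of its underside, on the bench. x points away from the robot, y along the fence toward the flip stop, z up. The work goes in front of the fence, at smaller y than the flip stop. Lengths called board x, y, z below are in this frame.
- fence_mid (a point): Middle of the fence's front face at its top edge: board x 20, y 0, z 20 mm. The fence is an aluminium bar along the whole board, 25 mm wide (x 20 to 45), only 8 mm high; the offcut's side bears on its front face, which looks to -x. Forces: a push home is 3 to 15 N on the button; over 15 N on the flap from anything, or over 40 N between offcut and board or fence, is too hard.
- stop_flap (a joint): Angle, rad, of the flap: aluminium bar 24 mm wide along y, 12 thick, reaching 83 mm from its axis. 0 parked, leaning 30 degrees back from upright, away from the robot, tip x 71, z 108; 0.52 upright; 0.82 snap point; 2.09 down, level toward -x (z 30 to 42). Sprung both ways, 0.25 N m when parked: push toward -x from behind, 3 to 8 N near the tip, over 12 near the axis. Past 0.82 it flies down.
- offcut: Loose thick wood offcut, 45 (x) x 70 (y) x 38 (z) mm, 40 to 80 g, at first on the bench to the right of the board (not the thinner one, 40 x 60 x 18 mm). Origin: centre of its underside; y along its length, z up. Home: flush on the fence (board x -2.5, z 12), end on the 12 mm rubber button on the flap's -y side (board x -5, z 36 when down; its face 16 mm from the flap's centre), so y 25 to 41.
- stop_place (a point): Board x 30, y 84, z 36 mm: middle of the places on the fence where the flip stop may be clamped. Its true place is NOT reported: up to 8 mm either way along y; find it by sight or touch. Its flap pivots on an axis along y at x 30, z 36, between two cheeks 17.5 mm below and 24 mm above the flap's centre in y (6 mm thick, x 22 to 38, top z 44).

How it is judged (in metres and radians):
On the way, in this order (a step that is already met when the one before it is completed fails the run):
1. the flap has snapped down to its level stop and the robot is off it (value of joint stop_flap above 2 rad and contact force between the fingers and stop_flap below 0.5 N), for 0.2 s.
2. the offcut, flush along the fence, is pressed against the stop with at least 3 N (value of joint stop_flap above 2 rad and contact force between offcut and stop_flap above 3 N and x of offcut in the frame of stop_board above -0.005 m and angle between the y axis of offcut and the y axis of stop_board, either way round below 0.05 rad), for 0.2 s.
At the end, for the whole second after the job is handed in: The flap is down (over 2.0 rad); the offcut lies flat on the board, upright and at rest, its long side along the fence (within 3 degrees and 2.5 mm) and its end within 2.5 mm of the stop's button (value of joint stop_flap above 2 rad and x of offcut in the frame of stop_board between -0.005 and 0 m and z of offcut in the frame of stop_board between 0.01 and 0.0145 m and angle between the y axis of offcut and the y axis of stop_board, either way round below 0.05 rad and angle between offcut's own z axis and vertical below 0.05 rad and linear speed of offcut below 0.01 m/s and (y of stop_flap in the frame of offcut between 0.049 and 0.0535 m or y of stop_flap in the frame of offcut between -0.0535 and -0.049 m)); the robot touches nothing.
It fails at once if the flap is forced or rammed: more than 15 N on it from anything (contact force between anything else and stop_flap above 15 N).
It fails at once if the offcut is rammed: more than 40 N between it and the board or fence (contact force between offcut and stop_board above 40 N).
It also fails if it takes over 61 s, if anything falls off the work surface, if the arm or the gripper's body presses on something with over 40 N, if the wrist force passes 120 N, or if a joint passes its speed limit or range.

### The arm

A 6-joint arm with a two-finger parallel gripper is mounted at the origin on a cart in front of the work surface, level with it; the furniture and walls round the work are solid. World frame = base frame: x ahead of the robot, y to its left, z up, the work surface at z = 0. Lengths are in mm, angles in rad, forces in N, time in s.
With the tool pointing down it reaches from about 400 to 925 mm from the base axis. Payload 12.5 kg.
Tool frame: the origin (TCP) lies between the finger pads; the fingertips stand 25 mm ahead of it and the grasp point (between the pads) lies 6 mm ahead of it; z points along the fingers, y is the line along which they close (so a half turn about z gives the same grasp; the last joint's range is limited). The gripper opens to 95 mm and grips with 3 to 60 N. Pads are 20 mm wide; open, the fingers measure 119 mm over their backs; the gripper's body (75 mm by 180 mm) begins 59 mm behind the grasp point.
Start: joints at [1.055, 0.491, 1.559, -0, 1.092, -0.106], TCP at [249.001, 573.274, 239.661] pointing down, gripper open.
Joint ranges: [-3.1, 3.1], [-0.84, 2.19], [0.05, 2.79], [-1.13, 4.28], [0.06, 2.93], [-2.69, 2.69]. Speed limits (rad/s): [2.22, 2.22, 2.79, 3.14, 3.14, 3.14].

### API

Orientations are given as [roll, pitch, yaw] about the fixed x, y, z axes, in that order (R = Rz(yaw) Ry(pitch) Rx(roll)).
In Python, from cell import state, read_camera, job_done, cut_out gives the robot as it stands. The module is installed in compiled form; this text tells all that it offers.
- The arm moves only by the tool jog_arm, never from a script. Its argument "motion" is a list of rows, each a list of 2 entries, a list of its own where there are three numbers: the shift along the tool's x, y, z in mm, then the turn about the tool's z in rad. A call has 1 to 5 rows; each row is the pose to reach, as a shift and turn from the pose commanded when the call began, along the tool's axes at that moment; what a row does not reach only later rows make up. A row lasts 1/10 s, in which the tool goes at most 50 mm and 8.59 degrees, less where a joint would pass 70% of its speed; a pose out of reach is approached as far as the arm can. A call with a gripper value outside its range is refused whole. "grip" is the closure, from 0 (fully open) to 1 (shut), set as the call begins (left out, the last holds). The fingers move at their own pace and stop on an object; the grip force is fixed at half the most. Time passes only in rows, so rows that repeat a pose let the fingers close. It gives the time, the measured TCP pose, the force, the opening and the grip force at its end, in the units of the state.
- state(): the state, without advancing time (a new reading comes with each control period).
- read_camera(name): name is "scene" or "top" or "wrist"; returns a dict with "img" (420x560x3 uint8, blue, green, red), "vertical_fov" (degrees; the focal length in pixels is half the picture's height over the tangent of half this angle, whatever the lens; pixels are square), "cx", "cy" (the principal point, pixels), "extrinsics" (4x4, takes a point from camera to world coordinates). Camera axes: x right, y up, looking along -z (the intrinsics and any distortion apply to the point x, -y, -z); pixel columns grow to the right and rows downward; lengths in mm; the calibration is good to about 2 mm. A picture is of the moment at which its call begins. There is no depth.
- job_done(): hands the job in; it is judged then, once.
Trained networks look in a picture, given as the dict that the camera call returned (one of the last four; its "shot" number tells which), for a name from the list of things; names that differ only in an ending like _2 or _b are one class to them, and where a whole thing is asked for, a point or a joint stands for the part that bears it (a point fixed in the world has none). Each returns a list of dicts, best first, with "p" (0 to 1); they miss things now and then, are a little off and sometimes report something else, mostly with a low value. They report only what shows in the picture. A call takes as long as a camera call.
- cut_out(name, picture): "region" (420x560 bool, what is visible of it) and "box" ([left, top, right, bottom] in pixels, round what is visible of it).
The state is a dict: "t": time; "joints": joint angles; "qvel": joint speeds; "tau": joint torques, N m; "eef_pos": TCP position; "tcp_rot": TCP orientation; "ft_force": force on the tool from outside, world axes, zero at the start; "moment": the same for the moment, N m; "opening": opening from 0.0 (shut) to 1.0 (fully open); "grip_force": force on a finger pad.
Only numpy, scipy, OpenCV 4.12 (cv2) and the standard library are available. Lean on these libraries where they do the work, as an engineer would, in place of code of your own. Each camera call takes 0.05 s, during which the arm holds its last target. There are 200 camera calls.

## Working session

There is one attempt and no reset: what is moved stays moved. The work goes in short steps, Python scripts to look and compute and a tool call to move; the robot and the scene stay as the last step left them, time stands still between calls to the robot, and variables do not carry over. Pictures are saved under pics/ and viewed, at most 10 in all, crops included, and the job is handed in when it is done.

Besides the shell and the picture viewer there is one more tool, called after ">>>" as name(argument=value, ...), one argument or row to a line, values as JSON. jog_arm: Moves the arm, as the interface text tells. Its arguments: {"type":"object","properties":{"motion":{"type":"array"},"grip":{"type":"number"}},"required":["motion"]}

```bash
mkdir -p pics
cat > h.py <<'E'
import numpy as np, cv2
from cell import state, read_camera, job_done, cut_out
def K(p):
    f=p["img"].shape[0]/2/np.tan(np.radians(p["vertical_fov"])/2)
    return f
def proj(p,X):
    X=np.atleast_2d(X); T=np.linalg.inv(p["extrinsics"]); c=X@T[:3,:3].T+T[:3,3]
    f=K(p); return np.c_[p["cx"]+f*c[:,0]/-c[:,2], p["cy"]-f*c[:,1]/-c[:,2]]
def back(p,uv,z):
    uv=np.atleast_2d(uv).astype(float); f=K(p)
    d=np.c_[(uv[:,0]-p["cx"])/f,-(uv[:,1]-p["cy"])/f,-np.ones(len(uv))]@p["extrinsics"][:3,:3].T
    o=p["extrinsics"][:3,3]; return o+d*((z-o[2])/d[:,2])[:,None]
E
python3 - <<'E'
from h import *
s=state(); print({k:np.round(v,3) for k,v in s.items()})
ims=[]
for n in ["top","scene"]:
    p=read_camera(n); cv2.imwrite(f"pics/{n}0.png",p["img"])
    print(n,[k for k in p],p["vertical_fov"],p["cx"],p["cy"],np.round(p["extrinsics"],3).tolist())
    for o in ["stop_board","offcut","stop_flap"]:
        r=cut_out(o,p)
        for q in r[:2]:
            c,sz,a=cv2.minAreaRect(np.argwhere(q["region"])[:,::-1].astype(np.float32))
            print(o,round(q["p"],2),q["box"],np.round(c),np.round(sz),round(a,1))
E
```

```text
{'t': np.float64(0.0), 'joints': array([ 1.055,  0.492,  1.559, -0.   ,  1.092, -0.106]), 'qvel': array([-0.002,  0.001,  0.001,  0.001,  0.001,  0.001]), 'tau': array([ 2.0000e-03, -6.1266e+01, -2.5818e+01,  6.9000e-02,  4.8000e-02,
       -0.0000e+00]), 'eef_pos': array([248.874, 573.07 , 239.072]), 'tcp_rot': array([-3.14 , -0.   ,  2.732]), 'ft_force': array([-0.355, -0.178,  0.082]), 'moment': array([-0.058, -0.065, -0.006]), 'grip_force': np.float64(0.0), 'opening': np.float64(1.0)}
top ['img', 'vertical_fov', 'cx', 'cy', 'extrinsics', 'shot'] 44.51092985070307 278.38289468257005 211.07100070070888 [[0.019, 0.998, -0.056, 453.122], [-1.0, 0.019, -0.004, -53.657], [-0.003, 0.056, 0.998, 1255.939], [0.0, 0.0, 0.0, 1.0]]
stop_board 0.93 [173.2, 181.0, 281.4, 250.7] [227. 214.] [99. 64.] 5.7
offcut 0.87 [363.9, 208.8, 395.0, 225.3] [378. 218.] [18. 31.] 90.0
stop_flap 0.77 [181.2, 175.1, 195.2, 201.2] [186. 188.] [27. 14.] 86.6
scene ['img', 'vertical_fov', 'cx', 'cy', 'extrinsics', 'shot'] 47.785146600245746 274.24362931155065 207.1616444244619 [[0.895, 0.275, -0.352, 98.167], [-0.446, 0.54, -0.714, -836.318], [-0.006, 0.796, 0.606, 712.359], [0.0, 0.0, 0.0, 1.0]]
stop_board 0.96 [223.6, 165.6, 309.5, 223.6] [265. 192.] [77. 59.] 59.7
offcut 0.65 [321.0, 259.7, 357.2, 300.1] [339. 279.] [42. 29.] 47.5
stop_flap 0.65 [256.6, 137.7, 275.6, 162.1] [267. 149.] [10. 32.] 34.3
```

View pics/top0.png

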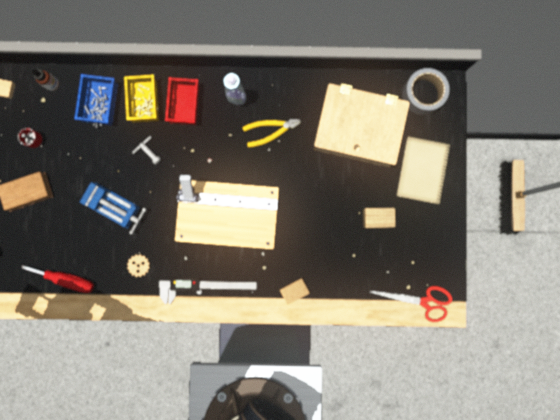

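View pics/scene0.png

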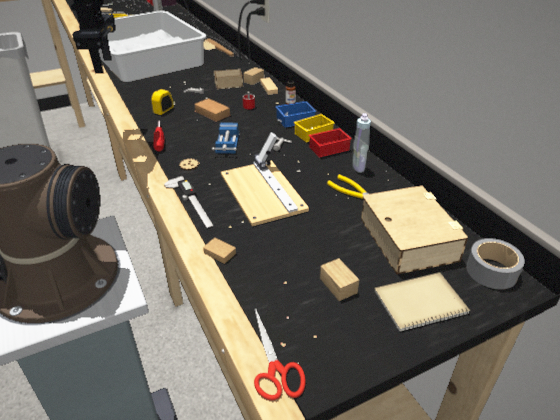

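The top picture shows the board centred near (227,215) with the parked flap at its left end (186,188). The thick offcut is at (380,218) and the thin one at (294,291). The scene picture agrees: flap at (267,150), thick offcut at (339,279).

```bash
cat >> h.py <<'E'
def boardfit(p,zc=12.,L=(150,240)):
    """fit board x,y,yaw by reprojecting top-face corners to the mask's convex hull quadrilateral (IoU)"""
    from scipy.optimize import minimize
    m=cut_out("stop_board",p)[0]["region"]
    return m
E
python3 - <<'E'
from h import *
from scipy.optimize import minimize
p=read_camera("top")
def fit(name,lx,ly,zt,x0,extra=None):
    m=cut_out(name,p)[0]["region"].astype(np.uint8)
    if extra: m|=cut_out(extra,p)[0]["region"].astype(np.uint8)
    S=4
    M=cv2.resize(m,None,fx=S,fy=S,interpolation=cv2.INTER_LINEAR)
    def cost(v):
        c,s=np.cos(v[2]),np.sin(v[2])
        pts=[]
        for z in ([zt] if zt>20 and 0 else [0,zt]):
            for a,b in [(-1,-1),(1,-1),(1,1),(-1,1)]:
                X=a*lx/2;Y=b*ly/2; pts.append([v[0]+c*X-s*Y,v[1]+s*X+c*Y,z])
        uv=(proj(p,np.array(pts))+.5)*S
        im=np.zeros_like(M); cv2.fillConvexPoly(im,cv2.convexHull(np.round(uv*16).astype(np.int32)),1,shift=4)
        return 1-(im&M).sum()/((im|M).sum())
    best=min((minimize(cost,[x0[0],x0[1],y],method="Nelder-Mead",options=dict(initial_simplex=[[x0[0],x0[1],y],[x0[0]+8,x0[1],y],[x0[0],x0[1]+8,y],[x0[0],x0[1],y+.08]])) for y in (x0[2]-.1,x0[2],x0[2]+.1)),key=lambda r:r.fun)
    return best.x,best.fun
b0=back(p,[227,215],12)[0]; o0=back(p,[380,218],38)[0]
print(b0,o0)
b=fit("stop_board",150,240,12,[*b0[:2],-.05]); print(b)
o=fit("offcut",45,70,38,[*o0[:2],0.]); print(o)
f=cut_out("stop_flap",p)[0]; print(f["box"])
yy,xx=np.nonzero(f["region"]); 
# expected flap positions
x,y,a=b[0]; c,s=np.cos(a),np.sin(a)
for yb in (76,84,92):
  for X,Z in ((30,36),(71,108)):
    print(yb,X,proj(p,[x+c*X-s*yb,y+s*X+c*yb,Z])[0])
E
```

```text
[510.89457041  76.09882776  12.        ] [ 509.49181224 -290.03786331   38.        ]
(array([ 5.12921900e+02,  7.72407902e+01, -6.30647581e-02]), np.float64(0.07998944033790922))
(array([ 5.10910057e+02, -2.88873789e+02,  1.92443582e-02]), np.float64(0.04738675958188154))
[181.2, 176.1, 194.6, 200.0]
76 30 [194.8827247  198.52504844]
76 71 [191.24662356 177.84264393]
84 30 [191.54487544 198.25102933]
84 71 [187.70774015 177.55321014]
92 30 [188.20736257 197.97703784]
92 71 [184.16923489 177.26380728]
```

>>> jog_arm(
  motion=[
    [[-505, -236, 0], -0.35],
    [[-505, -236, 0], -0.35],
    [[-505, -236, 0], -0.35],
    [[-505, -236, 0], -0.35],
    [[-505, -236, 0], -0.35],
  ],
  grip=1,
)

```text
t: 1.1
eef_pos: [412.7, 387.8, 239.9]
tcp_rot: [3.141, 0.0, 3.082]
ft_force: [0.9, 0.3, 0.3]
opening: 0.638
grip_force: 0.0
```

>>> jog_arm(
  motion=[
    [[-209, -211, 0], 0],
    [[-209, -211, 0], 0],
    [[-209, -211, 0], 0],
    [[-209, -211, 0], 0],
    [[-209, -211, 0], 0],
  ],
)

```text
t: 1.6
eef_pos: [577.9, 199.7, 239.8]
tcp_rot: [3.141, 0.0, 3.082]
ft_force: [1.0, 0.0, 0.1]
opening: 0.22
grip_force: 0.0
```

>>> jog_arm(
  motion=[
    [[-30, -35, 0], 0],
    [[-30, -35, 0], 0],
    [[-30, -35, 0], 0],
  ],
)

```text
t: 1.9
eef_pos: [604.8, 164.0, 239.3]
tcp_rot: [3.141, -0.001, 3.08]
ft_force: [0.1, 0.8, -0.7]
opening: 0.012
grip_force: 0.0
```

Run:
```python
from h import *
p=read_camera("wrist"); cv2.imwrite("pics/w1.png",p["img"]); np.save("w1.npy",p,allow_pickle=True)
s=state(); print(s["t"],s["eef_pos"],s["tcp_rot"],s["joints"],s["ft_force"],s["opening"])
print(p["vertical_fov"],np.round(p["extrinsics"],2).tolist())
for o in ["stop_board","stop_flap"]:
    for q in cut_out(o,p)[:1]: print(o,q["p"],q["box"])
```

```text
1.95 [604.26297707 164.91818398 239.46545842] [ 3.14143459e+00 -5.65646963e-04  3.08128046e+00] [ 1.60919845e-01  4.93226627e-01  1.55527062e+00  3.13337995e-04
  1.09361261e+00 -1.34970823e+00] [-0.0039675  -0.0167524   1.09972351] 0.0017997343304785134
59.20343439933664 [[0.06, -0.97, -0.24, 536.51], [1.0, 0.06, 0.02, 167.67], [-0.0, -0.24, 0.97, 384.16], [0.0, 0.0, 0.0, 1.0]]
stop_board 0.86 [53.1, 4.8, 313.8, 170.7]
stop_flap 0.96 [262.3, 116.4, 307.2, 189.4]
```

View pics/w1.png

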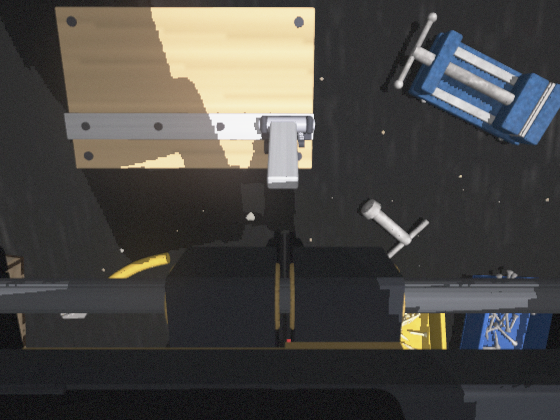

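The wrist picture shows the board corners at about (56,10), (315,7), (311,168) and (77,168), with the fence along row 126. The flap tip is at (283,185), its pivot at (285,125), and the closed fingers at (285,250).

Run:
```python
from h import *
from scipy.optimize import least_squares
p=np.load("w1.npy",allow_pickle=True).item()
uv=np.array([[56,9],[315,7],[312,168],[77,168]]); 
# use top view to weigh: board corners in world
B=back(p,uv,12); print(np.round(B,1))
L=np.array([[-75,-120],[-75,120],[75,120],[75,-120]])
def tf(v,P): c,s=np.cos(v[2]),np.sin(v[2]); return np.c_[v[0]+c*P[:,0]-s*P[:,1],v[1]+s*P[:,0]+c*P[:,1]]
r=least_squares(lambda v:(tf(v,L)-B[:,:2]).ravel(),[513,77,-.06]); v=r.x
print(v,r.fun.round(1))
def w(P): P=np.array(P,float); return np.c_[tf(v,P[:,:2]),P[:,2]]
for yb in (76,80,84,88,92): print(yb,proj(p,w([[30,yb,44],[71,yb,108],[-75,yb,12]])).round(1).tolist())
print(proj(p,w([[20,-120,20],[20,120,20],[45,120,20],[45,-120,20]])).round(0).tolist())
# flap tip edges in mask
q=cut_out("stop_flap",read_camera("wrist"))[0]["region"]
for r_ in range(120,190,8): 
    x=np.nonzero(q[r_])[0]; print(r_,x.min() if len(x) else 0,x.max() if len(x) else 0)
```

```text
[[433.4 -35.8  12. ]
 [446.6 201.4  12. ]
 [594.9 192.1  12. ]
 [580.  -45.8  12. ]]
[ 5.13697851e+02  7.79680687e+01 -6.06978200e-02] [-1.8 -1.4 -0.5  0.9  1.   1.1  1.3 -0.6]
76 [[267.9, 124.9], [264.9, 183.2], [267.9, 6.5]]
80 [[272.3, 124.9], [270.1, 183.2], [272.3, 6.5]]
84 [[276.7, 124.9], [275.4, 183.2], [276.7, 6.5]]
88 [[281.2, 124.9], [280.7, 183.2], [281.0, 6.5]]
92 [[285.6, 124.8], [285.9, 183.1], [285.4, 6.5]]
[[64.0, 114.0], [315.0, 113.0], [314.0, 140.0], [68.0, 140.0]]
120 266 305
128 265 304
136 268 294
144 262 294
152 262 295
160 266 295
168 266 295
176 265 295
184 265 295
```

>>> jog_arm(
  motion=[
    [[-20, -2, 20], 0],
    [[-20, -2, 65], 0],
    [[-20, -2, 110], 0],
    [[-20, -2, 127], 0],
    [[-20, -2, 127], 0],
  ],
)

```text
t: 2.65
eef_pos: [623.0, 162.3, 110.1]
tcp_rot: [-3.141, -0.004, 3.083]
ft_force: [-0.2, -0.3, -0.3]
opening: 0.004
grip_force: 0.0
```

```bash
cat >> h.py <<'E'
BP=[513.7,78.0,-0.0607]
def tob(P,v=BP):
    c,s=np.cos(v[2]),np.sin(v[2]); d=np.array(P[:2])-v[:2]; return np.array([c*d[0]+s*d[1],-s*d[0]+c*d[1]])
def rep():
    s=state(); print(round(s["t"],2),"board xy",tob(s["eef_pos"]).round(1),"z",s["eef_pos"][2].round(1),"yaw",s["tcp_rot"].round(3),"F",s["ft_force"].round(1),"Fb",tob(s["ft_force"],[0,0,BP[2]]).round(1),s["opening"].round(3),s["grip_force"].round(1))
E
python3 -c "
from h import *
rep()"
```

```text
Traceback (most recent call last):
  File "h.py", line 22, in rep
    s=state(); print(round(s["t"],2),"board xy",tob(s["eef_pos"]).round(1),"z",s["eef_pos"][2].round(1),"yaw",s["tcp_rot"].round(3),"F",s["ft_force"].round(1),"Fb",tob(s["ft_force"],[0,0,BP[2]]).round(1),s["opening"].round(3),s["grip_force"].round(1))
                                                                                                                                                                                                            ^^^^^^^^^^^^^^^^^^
AttributeError: 'float' object has no attribute 'round'
```

>>> jog_arm(
  motion=[
    [[5, -1, 0], 0],
    [[10, -1, 0], 0],
    [[13, -1, 0], 0],
    [[16, -1, 0], 0],
    [[19, -1, 0], 0],
  ],
)

```text
t: 3.15
eef_pos: [606.4, 161.9, 113.8]
tcp_rot: [3.141, 0.004, 3.082]
ft_force: [7.7, -0.2, 4.6]
opening: 0.005
grip_force: 3.9
```

>>> jog_arm(
  motion=[
    [[3, 0, 0], 0],
    [[6, 0, 0], 0],
    [[9, 0, 0], 0],
    [[12, 0, 0], 0],
    [[15, 0, 0], 0],
  ],
)

```text
t: 3.65
eef_pos: [591.8, 162.7, 113.9]
tcp_rot: [3.141, 0.004, 3.082]
ft_force: [4.8, -1.1, 3.6]
opening: 0.006
grip_force: 2.2
```

>>> jog_arm(
  motion=[
    [[3, 0, 0], 0],
    [[6, 0, 0], 0],
    [[9, 0, 0], 0],
    [[12, 0, 0], 0],
    [[15, 0, 0], 0],
  ],
)

```text
t: 4.15
eef_pos: [575.0, 163.6, 112.5]
tcp_rot: [-3.142, -0.001, 3.082]
ft_force: [1.7, -0.4, 1.9]
opening: 0.005
grip_force: 1.1
```

>>> jog_arm(
  motion=[
    [[3, 0, 0], 0],
    [[6, 0, 0], 0],
    [[9, 0, 0], 0],
    [[12, 0, 0], 0],
    [[15, 0, 0], 0],
  ],
)

```text
t: 4.65
eef_pos: [560.2, 164.5, 112.6]
tcp_rot: [3.142, -0.0, 3.082]
ft_force: [1.1, 0.5, 1.1]
opening: 0.007
grip_force: 0.8
```

>>> jog_arm(
  motion=[
    [[3, 0, 0], 0],
    [[6, 0, 0], 0],
    [[9, 0, 0], 0],
    [[12, 0, 0], 0],
    [[15, 0, 0], 0],
  ],
)

```text
t: 5.15
eef_pos: [545.0, 165.4, 112.5]
tcp_rot: [-3.142, -0.001, 3.082]
ft_force: [-0.1, -0.7, 0.3]
opening: 0.009
grip_force: 0.0
```

>>> jog_arm(
  motion=[
    [[0, 0, -50], 0],
    [[0, 0, -100], 0],
    [[0, -20, -130], 0],
    [[0, -20, -130], 0],
    [[0, -20, -130], 0],
  ],
  grip=0,
)

```text
t: 5.65
eef_pos: [544.1, 145.2, 242.8]
tcp_rot: [3.141, 0.001, 3.081]
ft_force: [0.6, -0.7, -0.9]
opening: 0.373
grip_force: 0.0
```

```bash
sed -i 's/s\["opening"\].round(3),s\["grip_force"\].round(1)/round(float(s["opening"]),3),round(float(s["grip_force"]),1)/' h.py
python3 - <<'E'
from h import *
p=read_camera("wrist"); cv2.imwrite("pics/w2.png",p["img"]); np.save("w2.npy",p,allow_pickle=True)
rep()
q=cut_out("stop_flap",p)[0]; print(q["p"],q["box"])
v=BP
def w(P): 
    P=np.array(P,float);c,s=np.cos(v[2]),np.sin(v[2]); return np.c_[v[0]+c*P[:,0]-s*P[:,1],v[1]+s*P[:,0]+c*P[:,1],P[:,2]]
for yb in (82,86,90,94): print(yb,proj(p,w([[-50,yb-12,42],[-50,yb+12,42],[-5,yb-16,36]])).round(1).tolist())
print("corners",proj(p,w([[-75,-120,12],[-75,120,12],[75,120,12],[75,-120,12]])).round(0).tolist())
for r_ in range(int(q["box"][1]),int(q["box"][3]),10):
    x=np.nonzero(q["region"][r_])[0]; print(r_,x.min() if len(x) else 0,x.max() if len(x) else 0)
E
```

```text
5.7 board xy [26.  69.1] z 241.9 yaw [-3.142e+00 -1.000e-03  3.081e+00] F [ 0.7  0.3 -1. ] Fb [0.7 0.4] 0.411 0.0
0.8 [289.9, 99.1, 329.7, 192.8]
82 [[286.2, 101.1], [312.8, 101.1], [281.9, 150.5]]
86 [[290.6, 101.1], [317.2, 101.1], [286.1, 150.5]]
90 [[295.0, 101.1], [321.7, 101.1], [290.3, 150.5]]
94 [[299.5, 101.1], [326.1, 101.1], [294.5, 150.5]]
corners [[89.0, 75.0], [338.0, 75.0], [333.0, 224.0], [107.0, 224.0]]
99 295 321
109 295 320
119 295 320
129 295 320
139 295 320
149 290 319
159 294 319
169 294 319
179 293 327
189 291 328
```

View pics/w2.png

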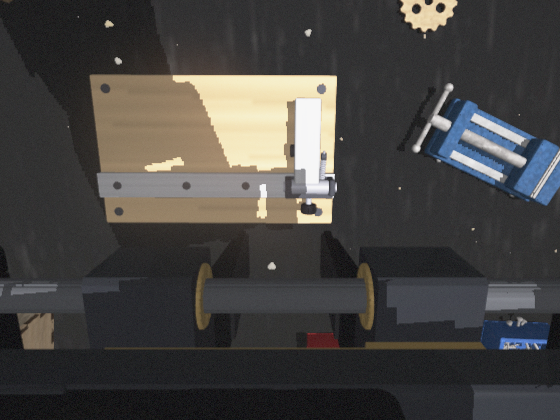

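The wrist picture shows the flap level across the board, with its tip at (308,100) and the rubber button at (292,150). That puts the stop at board y ≈ 89.7, so I'm going to the offcut.

>>> jog_arm(
  motion=[
    [[4, -486, 0], 1.49],
    [[4, -486, 0], 1.49],
    [[4, -486, 0], 1.49],
    [[4, -486, 0], 1.49],
    [[4, -486, 0], 1.49],
  ],
)

```text
t: 6.25
eef_pos: [526.7, -105.5, 241.2]
tcp_rot: [-3.141, -0.002, 2.326]
ft_force: [0.8, -0.1, -0.1]
opening: 0.869
grip_force: 0.0
```

Run:
```python
from h import *
s=state(); y=s["tcp_rot"][2]; d=np.array([511,-340])-s["eef_pos"][:2]
print(s["eef_pos"],y,"shift",d@[np.cos(y),np.sin(y)],d@[np.sin(y),-np.cos(y)],"turn",y-1.59)
```

```text
[ 526.6673228  -105.45000268  241.17375412] 2.3261764335607094 shift -160.01400486144794 -172.20535559279222 turn 0.7361764335607093
```

>>> jog_arm(
  motion=[
    [[-160, -172, 0], 0.74],
    [[-160, -172, 0], 0.74],
    [[-160, -172, 0], 0.74],
    [[-160, -172, 0], 0.74],
    [[-160, -172, 0], 0.74],
  ],
)

```text
t: 6.75
eef_pos: [512.5, -341.0, 240.7]
tcp_rot: [-3.14, -0.002, 1.585]
ft_force: [0.9, 0.8, -0.8]
opening: 0.994
grip_force: 0.0
```

>>> jog_arm(
  motion=[
    [[0, 0, 0], 0],
    [[0, 0, 0], 0],
  ],
)

```text
t: 6.95
eef_pos: [512.7, -338.5, 240.8]
tcp_rot: [-3.139, -0.002, 1.592]
ft_force: [-0.1, 1.0, -0.6]
opening: 0.999
grip_force: 0.0
```

Run:
```python
from h import *
p=read_camera("wrist"); cv2.imwrite("pics/w3.png",p["img"]); np.save("w3.npy",p,allow_pickle=True)
s=state(); print(s["t"],s["eef_pos"],s["tcp_rot"],s["joints"].round(2))
q=cut_out("offcut",p)[0]; print(q["p"],q["box"])
m=q["region"].astype(np.uint8); c,_=cv2.findContours(m,cv2.RETR_EXTERNAL,cv2.CHAIN_APPROX_NONE)
c=max(c,key=cv2.contourArea); a=cv2.approxPolyDP(cv2.convexHull(c),4,True)[:,0]; print(a.tolist()); print(back(p,a,38).round(1).tolist())
```

```text
7.0 [ 512.99804099 -337.69471865  241.23310817] [-3.13982795e+00 -1.91000592e-03  1.59332915e+00] [-0.69  0.47  1.58  0.    1.09 -0.71]
0.58 [259.8, 94.0, 309.6, 169.2]
[[307, 93], [308, 167], [263, 169], [259, 95]]
[[530.5, -255.2, 38.0], [533.8, -322.4, 38.0], [491.2, -325.2, 38.0], [487.2, -257.8, 38.0]]
```

View pics/w3.png

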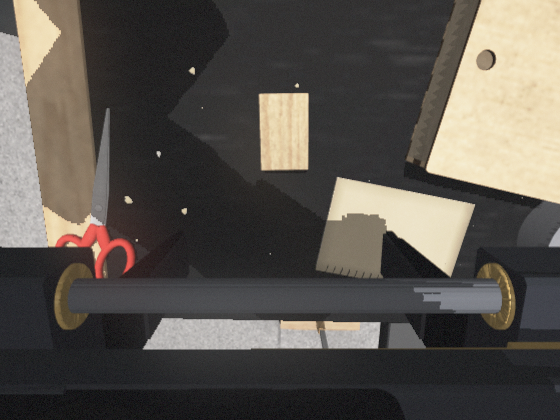

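The wrist picture shows the thick offcut's top face with corners (260,94), (308,93), (308,168) and (264,171). Its centre is at about (511,-290.5) and its yaw about 0.05.

>>> jog_arm(
  motion=[
    [[47, -1, 40], -0.03],
    [[47, -1, 90], -0.03],
    [[47, -1, 140], -0.03],
    [[47, -1, 140], -0.03],
    [[47, -1, 140], -0.03],
  ],
)

```text
t: 7.55
eef_pos: [511.3, -290.6, 102.2]
tcp_rot: [-3.14, -0.002, 1.624]
ft_force: [0.1, 0.7, 0.3]
opening: 1.001
grip_force: 0.0
```

Run:
```python
from h import *
s=state(); y=s["tcp_rot"][2]; d=np.array([511,-290.5])-s["eef_pos"][:2]
print(s["eef_pos"],s["tcp_rot"],"shift",d@[np.cos(y),np.sin(y)],d@[np.sin(y),-np.cos(y)],"turn",y-1.62)
```

```text
[ 511.2658247  -290.59682434  102.21524161] [-3.13978386e+00 -1.63682002e-03  1.62351629e+00] shift 0.11069759390722436 -0.26035315824110145 turn 0.0035162871445832966
```

>>> jog_arm(
  motion=[
    [[0, 0, 35], 0],
    [[0, 0, 55], 0],
    [[0, 0, 63], 0],
    [[0, 0, 63], 0],
    [[0, 0, 63], 0],
  ],
)

```text
t: 8.05
eef_pos: [512.0, -292.1, 41.5]
tcp_rot: [3.14, 0.001, 1.622]
ft_force: [-0.5, -1.0, 0.0]
opening: 1.002
grip_force: 0.0
```

>>> jog_arm(
  motion=[
    [[0, 0, 0], 0],
    [[0, 0, 0], 0],
    [[0, 0, 0], 0],
    [[0, 0, 0], 0],
    [[0, 0, 0], 0],
  ],
  grip=1,
)

```text
t: 8.55
eef_pos: [511.2, -291.5, 39.7]
tcp_rot: [3.142, -0.0, 1.622]
ft_force: [0.2, 0.7, -0.2]
opening: 0.64
grip_force: 0.0
```

>>> jog_arm(
  motion=[
    [[0, 0, 0], 0],
    [[0, 0, 0], 0],
    [[0, 0, 0], 0],
    [[0, 0, 0], 0],
  ],
)

```text
t: 8.95
eef_pos: [511.1, -291.5, 39.6]
tcp_rot: [-3.142, -0.0, 1.622]
ft_force: [1.5, -0.9, -0.5]
opening: 0.475
grip_force: 29.9
```

>>> jog_arm(
  motion=[
    [[0, 0, -35], 0],
    [[0, 0, -70], 0],
    [[50, 14, -70], 0.11],
    [[100, 14, -70], 0.11],
    [[150, 14, -70], 0.11],
  ],
)

```text
t: 9.45
eef_pos: [517.3, -141.5, 109.8]
tcp_rot: [3.141, 0.0, 1.511]
ft_force: [2.0, 0.6, -0.4]
opening: 0.472
grip_force: 29.9
```

```bash
cat > g.py <<'E'
import sys
from h import *
bx,by=map(float,sys.argv[1:3]); c,s=np.cos(BP[2]),np.sin(BP[2])
t=np.array([BP[0]+c*bx-s*by,BP[1]+s*bx+c*by])
S=state(); y=S["tcp_rot"][2]; d=t-S["eef_pos"][:2]; rep()
print("shift",(d@[np.cos(y),np.sin(y)]).round(1),(d@[np.sin(y),-np.cos(y)]).round(1),"turn",(y-np.pi/2-BP[2]).round(3))
E
python3 g.py -10 20
```

```text
9.45 board xy [  17.  -218.9] z 109.8 yaw [3.141 0.    1.511] F [ 2.   0.6 -0.4] Fb [1.9 0.7] 0.472 29.9
shift 238.9 -26.9 turn 0.0
```

>>> jog_arm(
  motion=[
    [[50, -5, 0], 0],
    [[100, -11, 0], 0],
    [[150, -17, 0], 0],
    [[195, -22, 0], 0],
    [[225, -26, 0], 0],
  ],
)

```text
t: 9.95
eef_pos: [504.3, 86.0, 109.7]
tcp_rot: [3.142, -0.0, 1.513]
ft_force: [1.4, -0.2, 0.0]
opening: 0.471
grip_force: 29.9
```

>>> jog_arm(
  motion=[
    [[10, 0, 0], 0],
    [[14, 0, 0], 0],
    [[14, 0, 0], 0],
    [[14, 0, 0], 0],
  ],
)

```text
t: 10.35
eef_pos: [505.9, 96.1, 109.6]
tcp_rot: [-3.142, 0.0, 1.51]
ft_force: [-0.2, -1.0, 0.1]
opening: 0.472
grip_force: 29.9
```

```bash
python3 g.py -10 20
python3 - <<'E'
from h import *
p=read_camera("wrist"); cv2.imwrite("pics/w4.png",p["img"])
E
```

```text
10.35 board xy [-8.9 17.6] z 109.6 yaw [-3.142  0.     1.51 ] F [-0.2 -1.   0.1] Fb [-0.2 -1. ] 0.472 29.9
shift 2.4 -1.1 turn 0.0
```

View pics/w4.png

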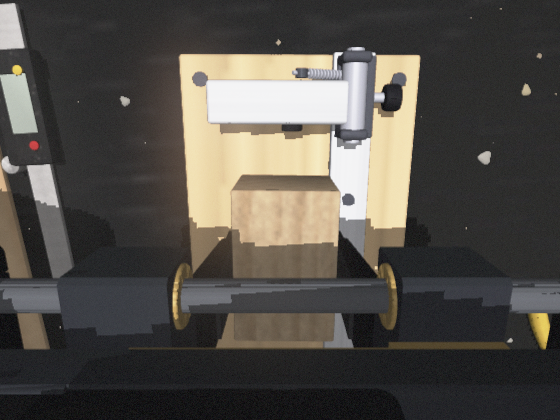

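The wrist picture shows the offcut held square, its top near edge along row 183 between columns 235 and 337. It is left of the fence and clear below the flap (row 100), so I'm lowering it.

>>> jog_arm(
  motion=[
    [[0, 0, 30], 0],
    [[0, 0, 45], 0],
    [[0, 0, 52], 0],
    [[0, 0, 55], 0],
    [[0, 0, 55], 0],
  ],
)

```text
t: 10.9
eef_pos: [505.9, 96.8, 54.8]
tcp_rot: [3.141, -0.0, 1.511]
ft_force: [-0.1, 0.4, -0.2]
opening: 0.469
grip_force: 29.9
```

>>> jog_arm(
  motion=[
    [[0, 0, 1], 0],
    [[0, 0, 2], 0],
    [[0, 0, 2], 0],
  ],
)

```text
t: 11.2
eef_pos: [505.8, 97.3, 53.0]
tcp_rot: [3.141, -0.0, 1.512]
ft_force: [0.0, -0.3, -0.3]
opening: 0.471
grip_force: 29.9
```

>>> jog_arm(
  motion=[
    [[0, 0, 0.5], 0],
    [[0, 0, 1], 0],
    [[0, 0, 1], 0],
  ],
)

```text
t: 11.5
eef_pos: [505.7, 97.3, 51.6]
tcp_rot: [3.142, -0.0, 1.512]
ft_force: [0.4, 0.1, -0.2]
opening: 0.474
grip_force: 29.9
```

>>> jog_arm(
  motion=[
    [[0, 0, 0.5], 0],
    [[0, 0, 1], 0],
    [[0, 0, 1], 0],
  ],
)

```text
t: 11.8
eef_pos: [505.7, 97.2, 51.5]
tcp_rot: [3.141, -0.0, 1.512]
ft_force: [-2.9, -0.2, 13.3]
opening: 0.472
grip_force: 29.9
```

>>> jog_arm(
  motion=[
    [[0, 0, -0.7], 0],
    [[0, 2, -0.7], 0],
    [[0, 3.5, -0.7], 0],
    [[0, 4.5, -0.7], 0],
    [[0, 4.5, -0.7], 0],
  ],
)

```text
t: 12.3
eef_pos: [508.5, 97.1, 51.6]
tcp_rot: [-3.138, 0.0, 1.512]
ft_force: [-8.4, 1.8, 11.4]
opening: 0.474
grip_force: 29.9
```

>>> jog_arm(
  motion=[
    [[0, 0.5, 0], 0],
    [[0, 1, 0], 0],
    [[0, 1, 0], 0],
  ],
)

```text
t: 12.6
eef_pos: [509.6, 97.0, 51.6]
tcp_rot: [-3.138, 0.0, 1.512]
ft_force: [-10.1, 0.6, 13.0]
opening: 0.474
grip_force: 29.9
```

```bash
python3 g.py -2.5 38.7
```

```text
12.6 board xy [-5.3 18.7] z 51.6 yaw [-3.138  0.     1.512] F [-10.1   0.6  13. ] Fb [-10.1  -0. ] 0.474 29.9
shift 20.0 2.8 turn 0.002
```

>>> jog_arm(
  motion=[
    [[0, 0, -0.5], 0],
    [[0, 0, -1], 0],
    [[0, 0, -1], 0],
  ],
)

```text
t: 12.9
eef_pos: [511.5, 96.9, 52.3]
tcp_rot: [3.141, -0.0, 1.512]
ft_force: [-0.1, -0.4, -0.6]
opening: 0.474
grip_force: 29.9
```

```bash
python3 g.py -2.5 38.7
```

```text
12.9 board xy [-3.4 18.7] z 52.3 yaw [ 3.141 -0.     1.512] F [-0.1 -0.4 -0.6] Fb [-0.1 -0.4] 0.474 29.9
shift 20.0 0.9 turn 0.002
```

>>> jog_arm(
  motion=[
    [[0, 0.4, 0], 0],
    [[0, 0.8, 0], 0],
    [[0, 0.8, 0], 0],
  ],
)

```text
t: 13.2
eef_pos: [512.1, 96.9, 52.3]
tcp_rot: [3.142, -0.0, 1.512]
ft_force: [0.4, -0.3, -0.8]
opening: 0.472
grip_force: 29.9
```

>>> jog_arm(
  motion=[
    [[0, 0.4, 0], 0],
    [[0, 0.8, 0], 0],
    [[0, 0.8, 0], 0],
  ],
)

```text
t: 13.5
eef_pos: [512.3, 96.8, 52.3]
tcp_rot: [-3.14, 0.0, 1.512]
ft_force: [-4.0, 0.3, 0.2]
opening: 0.472
grip_force: 29.9
```

>>> jog_arm(
  motion=[
    [[0, 0.4, 0], 0],
    [[0, 0.8, 0], 0],
    [[0, 0.8, 0], 0],
  ],
)

```text
t: 13.8
eef_pos: [512.4, 96.8, 52.2]
tcp_rot: [-3.139, 0.0, 1.512]
ft_force: [-5.6, 0.2, 2.4]
opening: 0.472
grip_force: 29.9
```

>>> jog_arm(
  motion=[
    [[5, 0, 0], 0],
    [[10, 0, 0], 0],
    [[13, 0, 0], 0],
    [[15, 0, 0], 0],
    [[15, 0, 0], 0],
  ],
)

```text
t: 14.3
eef_pos: [513.4, 111.8, 52.0]
tcp_rot: [-3.139, 0.0, 1.512]
ft_force: [-5.0, -0.2, -1.0]
opening: 0.469
grip_force: 29.9
```

```bash
python3 g.py -2.5 38.7
```

```text
14.3 board xy [-2.4 33.7] z 52.0 yaw [-3.139  0.     1.512] F [-5.  -0.2 -1. ] Fb [-5.  -0.5] 0.469 29.9
shift 5.0 -0.1 turn 0.002
```

>>> jog_arm(
  motion=[
    [[1, 0, 0], 0],
    [[2, 0, 0], 0],
    [[2.5, 0, 0], 0],
    [[3, 0, 0], 0],
    [[3, 0, 0], 0],
  ],
)

```text
t: 14.8
eef_pos: [513.6, 114.5, 52.0]
tcp_rot: [-3.139, 0.001, 1.512]
ft_force: [-5.3, -3.1, -0.4]
opening: 0.467
grip_force: 29.9
```

>>> jog_arm(
  motion=[
    [[0.4, 0, 0], 0],
    [[0.8, 0, 0], 0],
    [[0.8, 0, 0], 0],
  ],
)

```text
t: 15.1
eef_pos: [513.6, 115.2, 52.0]
tcp_rot: [-3.139, 0.001, 1.512]
ft_force: [-6.1, -3.0, 0.2]
opening: 0.472
grip_force: 29.9
```

>>> jog_arm(
  motion=[
    [[0.4, 0, 0], 0],
    [[0.8, 0, 0], 0],
    [[0.8, 0, 0], 0],
  ],
)

```text
t: 15.4
eef_pos: [513.6, 115.6, 52.0]
tcp_rot: [-3.139, 0.001, 1.512]
ft_force: [-5.1, -8.4, 0.3]
opening: 0.471
grip_force: 29.9
```

>>> jog_arm(
  motion=[
    [[0, 0, 0], 0],
    [[0, 0, 0], 0],
    [[0, 0, 0], 0],
    [[0, 0, 0], 0],
  ],
)

```text
t: 15.8
eef_pos: [513.6, 115.6, 52.0]
tcp_rot: [-3.139, 0.001, 1.512]
ft_force: [-5.4, -7.3, -0.0]
opening: 0.472
grip_force: 29.9
```

```bash
python3 g.py -2.5 38.7
```

```text
15.8 board xy [-2.4 37.6] z 52.0 yaw [-3.139e+00  1.000e-03  1.512e+00] F [-5.4 -7.3 -0. ] Fb [-4.9 -7.6] 0.472 29.9
shift 1.1 -0.1 turn 0.002
```

>>> jog_arm(
  motion=[
    [[-0.6, -0.4, 0.2], 0],
    [[-0.8, -0.6, 0.4], 0],
    [[-0.8, -0.6, 0.4], 0],
  ],
)

```text
t: 16.1
eef_pos: [513.6, 115.5, 51.8]
tcp_rot: [-3.14, 0.0, 1.512]
ft_force: [-5.3, -2.4, 1.2]
opening: 0.475
grip_force: 29.9
```

>>> jog_arm(
  motion=[
    [[0, 0, 0], 0],
    [[0, 0, 0], 0],
    [[0, 0, 0], 0],
    [[0, 0, 0], 0],
    [[0, 0, 0], 0],
  ],
  grip=0.2,
)

```text
t: 16.6
eef_pos: [514.3, 115.6, 52.0]
tcp_rot: [3.141, -0.0, 1.512]
ft_force: [0.1, 0.4, 0.3]
opening: 0.789
grip_force: 0.0
```

>>> jog_arm(
  motion=[
    [[0, 0, 0], 0],
    [[0, 0, -20], 0],
    [[0, 0, -60], 0],
    [[0, 0, -100], 0],
    [[-50, 0, -150], 0],
  ],
)

```text
t: 17.1
eef_pos: [512.2, 81.9, 189.2]
tcp_rot: [3.14, -0.001, 1.515]
ft_force: [0.8, -0.3, -0.9]
opening: 0.801
grip_force: 0.0
```

Run:
```python
from h import *
rep()
p=read_camera("wrist"); cv2.imwrite("pics/w5.png",p["img"])
```

```text
17.1 board xy [-1.7  3.8] z 189.2 yaw [ 3.140e+00 -1.000e-03  1.515e+00] F [ 0.8 -0.3 -0.9] Fb [ 0.8 -0.2] 0.801 0.0
```

View pics/w5.png

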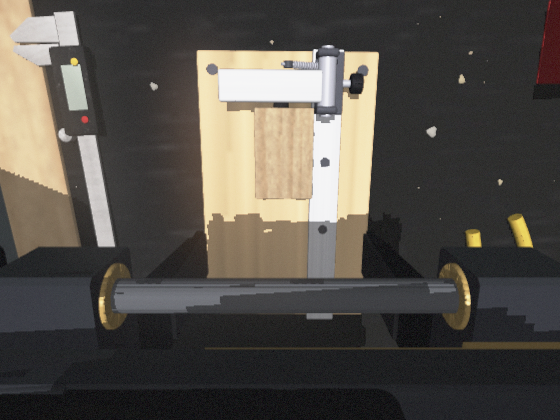

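The wrist picture shows the offcut flush along the fence (edge at column 312). Its end is at the button (281,105), the flap is down and nothing is touching.

>>> jog_arm(
  motion=[
    [[0, 0, 0], 0],
    [[0, 0, 0], 0],
    [[0, 0, 0], 0],
  ],
)

```text
t: 17.45
eef_pos: [511.6, 80.7, 186.1]
tcp_rot: [-3.14, -0.0, 1.512]
ft_force: [-0.1, -0.4, -0.1]
opening: 0.802
grip_force: 0.0
```

```bash
python3 -c "
from cell import *
print(job_done())"
```

```text
the job is handed in; nothing more can be done
None
```

I handed the job in at about 17.5 s: the flap snapped down on its own, the offcut was held flush on the fence and pushed home with about 7 N, then released with the stop still down; the judge gave no verdict.

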